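# Load an adapter block into the cam test stand

### The job

Load the yellow adapter block into the cam test stand: set it nose first between the converging guide strips, push it in until it is fully home against the brass seat nipple, then wind the crank over towards the open mouth of the guides and down to its stop, so that the tappet pin goes into the block's bore. Feel your way slowly, as nothing may be rammed or forced: press the block or the tappet no harder than about 2 kg of push. Let go when done and leave everything else on the bench where it is.

Things in the scene. Friction and masses are not known exactly. Their poses are not given: they have to be found in the camera images.
- stand: Dark green cast test stand, fixed, origin on the bench top; +x is the loading direction (away from the robot), +y left. Sizes in mm in this frame: bed 150 wide, x -118 to 172, its level top at z 40; foot flange 176 wide, 12 high. At the far end stands the cam head (130 wide, top z 175), which is clamped anywhere along 36 mm of the bed and carries the seat nipple, tappet and crank as one.
- guide_mouth (a point): Middle of the wide end of the two steel guide strips, on the bed: stand x -75, z 40. The strips are 10 wide and 12 high (top z 52). The gap between them is 104 here and narrows evenly over 90 mm to the throat.
- guide_throat (a point): Start of the straight throat, on the bed at stand x 15, z 40: from here on the gap between the strips is 54 (the block is 52 wide).
- seat_zone (a point): Fixed mark at stand x 88, z 64, NOT a reading of the seat: the head's brass seat nipple (18 across, gives 1 mm at 15 N), which stops the block's nose, lies up to 18 mm before or behind it along x. This offset is unmeasured: feel for it (a home block's centre is then at stand x 38 + offset). The head's front plate hangs over the block's nose end, z 98 to 156, 50 nearer the mouth than the nipple.
- block_center (a point): Centre (half-way up) of the yellow adapter block, 100 long (x) x 52 (y) x 48 high, 0.45 to 0.75 kg, flat on the bench left or right of the stand. +x points to the nose (upright edges rounded, radius 10). Tappet bore in its top: 18 across, 30 deep, 13 from the centre towards the nose. On the bed: centre at stand z 64, top z 88; on the oiled bed it slides with 1 to 3 N, along the strips with up to 6 N.
- crank (a joint): Crank angle, rad: at 0 the arm points towards the guide mouth, 0.8 above level; it grows as the handle goes over that way and down, to a stop at 1.6. Starts at 0 to 0.2, stays where left, handle force about 3 to 5 N. By a cam it lowers the tappet pin (14 across, over the bore of a home block) 7.5 mm per rad; the pin meets the block's top at 0.47 unless the block is home within 2 mm.
- crank_zone (a point): Fixed mark at stand x 116, y -141, z 138. The crank's axis (along stand y) passes it on x at the same unmeasured offset as the nipple has, as both are on the head. Handle: wooden spinning sleeve 18 mm across, 90 long along y, its middle level with this mark on y, 65 mm from the axis; arm 45 mm to its stand side. Can be pinched from above.
- clamp_center (a point): Centre of the steel injector clamp plate, 110 x 46 x 20, lying on the bench; not to be moved.
- nut_a: Steel pressure line nut, 22 across, 24 high, standing; origin under it; not to be moved.
- nut_b: Another steel pressure line nut like it; not to be moved.
- sight_cup: Glass sight cup with brass rim, 57 across, 56 high, origin under it; not to be moved.
- spanner: Spanner 190 long lying on the bench, origin under it; not to be moved.
- driver: Screwdriver 200 long lying on the bench, origin under it; not to be moved.
- fluid_can: Blue can, 72 across, 125 high, origin under it; not to be moved.
There are look-alikes about, which are no part of the job. Of the things shaped like the part that bears block_center, the yellow one is meant.

How it is judged (in metres and radians):
On the way, in this order (a step that is already met when the one before it is completed fails the run):
1. the block is in the straight part of the guides, centred and square, at the depth of the seat nipple, with the tappet still up (x of block_center in the frame of stand above 0.0175 m and y of block_center in the frame of stand between -0.0025 and 0.0025 m and angle between the x axis of block_center and the x axis of stand, either way round below 0.05 rad and value of joint crank below 0.4 rad), for 0.1 s.
2. the crank is wound to its stop, the tappet pin in the bore (x of block_center in the frame of stand above 0.0175 m and y of block_center in the frame of stand between -0.0025 and 0.0025 m and angle between the x axis of block_center and the x axis of stand, either way round below 0.05 rad and value of joint crank above 1.45 rad), for 0.1 s.
At the end, for the whole second after the job is handed in: The block lies flat on the bed, home in the guides (centre at least 17.5 mm along the stand's x, within 2.5 mm of the centre line, square within 0.05 rad), with the tappet pin in its bore: crank at rest above 1.45 rad, which the pin allows only when the block is home within 2 mm. All is let go (all of step 2 and z of block_center in the frame of stand between 0.061 and 0.067 m and angle between block_center's own z axis and vertical below 0.05 rad and linear speed of block below 0.02 m/s and velocity of joint crank between -0.05 and 0.05 rad/s); the robot touches nothing.
It fails at once if the block, once in the narrowing of the guides, pressed against the guides, nipple or tappet with more than 40 N (rammed or forced) (x of block_center in the frame of stand above -0.03 m and contact force between block and stand above 40 N).
It fails at once if something else on the bench moved more than 20 mm (distance of any of clamp_center, nut_a, nut_b, sight_cup, spanner, driver, fluid_can from where it was at the start of the episode above 0.02 m).
It fails at once if the sight cup tipped (angle between sight_cup's own z axis and vertical above 0.3 rad).
It also fails if it takes over 67 s, if anything falls off the work surface, if the arm or the gripper's body presses on something with over 40 N, if the wrist force passes 120 N, or if a joint passes its speed limit or range.

### The arm

A 6-joint arm with a two-finger parallel gripper is mounted at the origin on the work surface. World frame = base frame: x ahead of the robot, y to its left, z up, the work surface at z = 0. Lengths are in mm, angles in rad, forces in N, time in s.
With the tool pointing down it reaches from about 400 to 925 mm from the base axis. Payload 12.5 kg.
Tool frame: the origin (TCP) lies midway between the tips of the shut fingers; the grasp point (between the pads) lies 19 mm behind it; z points along the fingers, y is the direction in which the jaws open and shut (so a half turn about z gives the same grasp; the last joint's range is limited). The gripper opens to 95 mm and grips with 3 to 60 N. Pads are 20 mm wide; open, the fingers measure 119 mm over their backs; the gripper's body (75 mm by 180 mm) begins 59 mm behind the grasp point.
Start: joints at [-1.269, 0.491, 1.559, -0, 1.092, -0.106], TCP at [247.893, -573.756, 214.661] pointing down, gripper open.
Joint ranges: [-3.1, 3.1], [-0.84, 2.19], [0.05, 2.79], [-1.13, 4.28], [0.06, 2.93], [-2.69, 2.69]. Speed limits (rad/s): [2.22, 2.22, 2.79, 3.14, 3.14, 3.14].

### API

Orientations are given as [roll, pitch, yaw] about the fixed x, y, z axes, in that order (R = Rz(yaw) Ry(pitch) Rx(roll)).
In Python, from cell import * gives the robot as it stands. The module is installed in compiled form; this text tells all that it offers.
- The arm moves only by the tool carry_out, never from a script. Its argument "moves" is a list of rows, each an object of numbers: "dx", "dy", "dz": the shift along the tool's x, y, z in m; "twist": the turn about the tool's z in degrees. A call has 1 to 5 rows; each row is the pose to reach, as a shift and turn from the pose commanded when the call began, along the tool's axes at that moment; what a row does not reach only later rows make up. A row lasts 1/10 s, in which the tool goes at most 50 mm and 8.59 degrees, less where a joint would pass 70% of its speed; a pose out of reach is approached as far as the arm can. A call with a gripper value outside its range is refused whole. "grip" is the finger opening in m, from 0 to 0.0951, set as the call begins (left out, the last holds). The fingers move at their own pace and stop on an object; the grip force is fixed at half the most. Time passes only in rows, so rows that repeat a pose let the fingers close. It gives the time, the measured TCP pose, the force and the opening at its end, in the units of the state.
- state(): the state, without advancing time (a new reading comes with each control period).
- read_camera(name): name is "scene" or "top" or "wrist"; returns (picture, depth): 384x512x3 uint8, red, green, blue; 384x512 float32, mm along the optical axis (not along the pixel's ray), 0 where there is no reading.
- camera_info(name): a dict with "mtx" (3x3 intrinsics, pixels), "R" (3x3) and "t" (3): a world point X has camera coordinates R X + t. Camera axes: x right, y down, z forward; pixel columns grow to the right and rows downward; lengths in mm; the calibration is good to about 2 mm. The wrist camera is an equidistant fisheye: a pixel r from the principal point sees the ray r / f radians off the axis. A picture is of the moment at which its call begins: read the wrist's pose just before it. camera_info takes no time and is no camera call; for the wrist camera it gives the pose at the moment of the call.
- job_done(): hands the job in, once; it reports no verdict.
The state is a dict: "t": time; "joints": joint angles; "qvel": joint speeds; "tau": joint torques, N m; "eef_pos": TCP position; "tcp_rot": TCP orientation; "ft_force": force on the tool from outside, world axes, zero at the start; "moment": the same for the moment, N m; "opening": opening from 0.0 (shut) to 1.0 (fully open).
Only numpy, scipy, OpenCV 4.12 (cv2) and the standard library are available. Lean on these libraries where they do the work, as an engineer would, in place of code of your own. Each camera call takes 0.05 s, during which the arm holds its last target. There are 200 camera calls.

## Working session

There is one attempt and no reset: what is moved stays moved. The work goes in short steps, Python scripts to look and compute and a tool call to move; the robot and the scene stay as the last step left them, time stands still between calls to the robot, and variables do not carry over. Pictures are saved under pics/ and viewed, about 8 in all and at most 12, crops included, and the job is handed in when it is done.

Besides the shell and the picture viewer there is one more tool, called after ">>>" by a JSON object that holds its "op" and its "data", one argument or row to a line. carry_out: Moves the arm, as the interface text tells. Its arguments: {"type":"object","properties":{"moves":{"type":"array","items":{"type":"object","properties":{"dx":{"type":"number"},"dy":{"type":"number"},"dz":{"type":"number"},"twist":{"type":"number"}}}},"grip":{"type":"number"}},"required":["moves"]}

```bash
mkdir -p pics; cat > h.py <<'E'
from cell import *
import numpy as np, cv2
def snap(n,f):
    p,d=read_camera(n); cv2.imwrite('pics/'+f+'.png',p[:,:,::-1]); np.savez('pics/'+f+'.npz',p=p,d=d,**camera_info(n)); return p,d
E
python3 - <<'E'
from h import *
for n in ('scene','top'):
    snap(n,n+'0'); i=camera_info(n); print(n,np.round(i['mtx'],1).tolist(),np.round(i['R'],3).tolist(),np.round(i['t']).tolist())
s=state(); print(s['t'],s['eef_pos'],s['tcp_rot'],s['ft_force'])
a=cv2.imread('pics/top0.png'); cv2.imwrite('pics/top0b.png',cv2.resize(a,(800,600)))
E
```

```text
scene [[495.6, 0.0, 250.9], [0.0, 495.6, 190.4], [0.0, 0.0, 1.0]] [[-0.369, 0.929, 0.022], [0.604, 0.257, -0.755], [-0.707, -0.265, -0.656]] [164.0, -246.0, 2033.0]
top [[412.9, 0.0, 253.8], [0.0, 412.9, 194.0], [0.0, 0.0, 1.0]] [[-0.012, -1.0, 0.004], [-0.99, 0.011, -0.143], [0.143, -0.006, -0.99]] [30.0, 509.0, 1389.0]
0.1 [ 247.83108117 -573.53279566  214.13616986] [-3.14061445e+00 -1.43234005e-04  4.07772439e-01] [-1.03150221  0.38220891  0.20531068]
```

View pics/top0b.png

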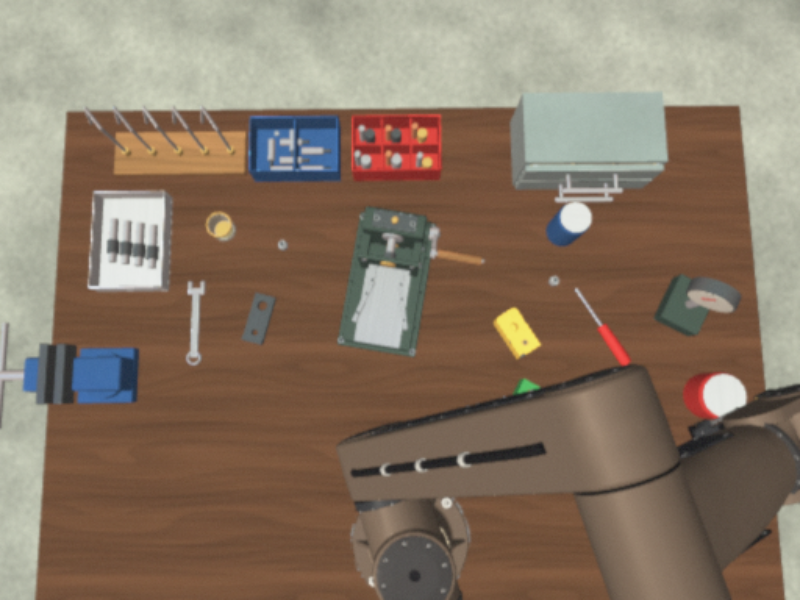

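View pics/scene0.png

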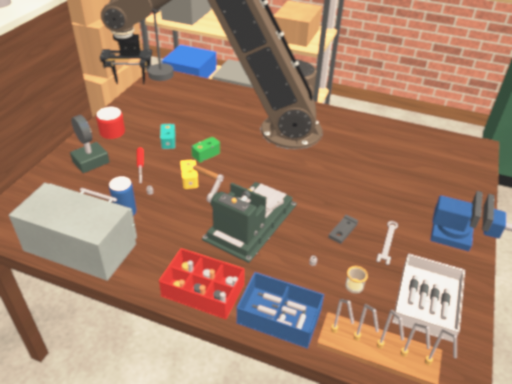

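The top view shows the stand centred near (385,280), its mouth towards the robot. The yellow block is to its right at (517,332), and the crank handle is at (458,257). The scene view agrees: yellow block (189,174), stand (250,218).

```bash
cat >> h.py <<'E'
def cloud(f):
    z=np.load('pics/'+f+'.npz'); d=z['d']; K=z['mtx']; v,u=np.indices(d.shape)
    P=np.stack([(u-K[0,2])/K[0,0]*d,(v-K[1,2])/K[1,1]*d,d],-1)
    W=(P-z['t'])@z['R']; W[d==0]=np.nan
    return z['p'],W
def rect(xy):
    c,s,a=cv2.minAreaRect(xy.astype(np.float32)); return np.round(c,1),np.round(s,1),round(a,1)
E
python3 - <<'E'
from h import *
for f in('top0','scene0'):
    p,W=cloud(f); hsv=cv2.cvtColor(p,cv2.COLOR_RGB2HSV); H,S,V=[hsv[...,i].astype(int) for i in range(3)]
    m=(H>22)&(H<32)&(S>130)&(V>120)&(W[...,0]>400)&(W[...,0]<800)&(W[...,1]<-100)&(W[...,1]>-420)
    m=cv2.morphologyEx(m.astype(np.uint8),cv2.MORPH_OPEN,np.ones((3,3)))>0
    Q=W[m]; zt=np.nanpercentile(Q[:,2],80); T=Q[Q[:,2]>zt-8]
    print(f,'yellow n',len(Q),'ztop',zt,'rect',rect(T[:,:2]), 'mean',T.mean(0))
    g=(H>55)&(H<95)&(S>40)&(V<110)&(W[...,1]<150)&(W[...,1]>-120)&(W[...,0]>500)&(W[...,0]<950)
    Q=W[g]; 
    for lo,hi in((3,22),(30,48),(165,185)):
        T=Q[(Q[:,2]>lo)&(Q[:,2]<hi)]; 
        if len(T)>5: print(' green',lo,hi,len(T),np.round(np.median(T[:,2]),1),rect(T[:,:2]))
    # wooden handle
    w=(H>8)&(H<20)&(S>120)&(W[...,2]>90)&(W[...,1]<-50)&(W[...,1]>-300)&(W[...,0]>500)
    T=W[w]; print(' handle',len(T),T.mean(0) if len(T) else 0, rect(T[:,:2]) if len(T) else 0)
a=cv2.imread('pics/top0.png')[120:240,200:360]; cv2.imwrite('pics/c.png',cv2.resize(a,None,fx=5,fy=5,interpolation=cv2.INTER_CUBIC))
E
```

```text
top0 yellow n 414 ztop 50.05689046559642 rect (array([ 443.6, -236.9]), array([97.5, 52.9]), 29.9) mean [ 444.38004904 -236.93152451   47.67937597]
 green 3 22 67 11.6 (array([596.2,  39.2]), array([165.1, 194.4]), 80.2)
 green 30 48 154 39.6 (array([576.1,  41.8]), array([159.3, 169. ]), 82.3)
 green 165 185 24 166.6 (array([659. ,  29.1]), array([126.5,  38.7]), 81.3)
 handle 155 [ 581.73233929 -101.1285161   186.58241179] (array([ 582.9, -101.4]), array([85.2, 18.6]), 80.2)
scene0 yellow n 296 ztop 49.95751034320003 rect (array([ 493.2, -208.6]), array([220.4,  50. ]), 32.7) mean [ 452.62370236 -236.65122929   50.96880696]
 handle 138 [ 586.94861566 -100.63303938  184.85208174] (array([ 584.9, -102.4]), array([85.7, 21.2]), 76.8)
```

View pics/c.png

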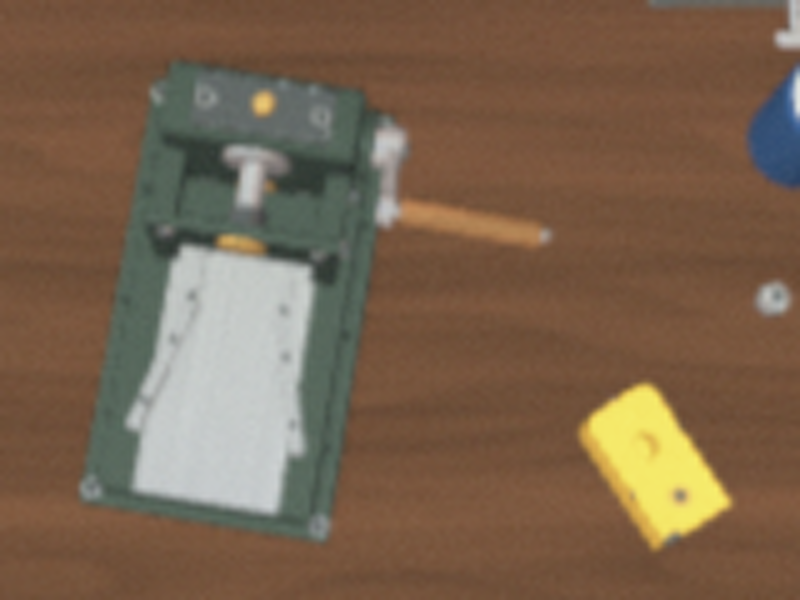

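```bash
cat >> h.py <<'E'
def plan(x,y,z,yawdeg,cur=None):
    "tool-frame shift from the given/current pose to world pose"
    s=state(); p=np.array(s['eef_pos']) if cur is None else np.array(cur[:3]); a=s['tcp_rot'][2] if cur is None else np.radians(cur[3])
    d=np.array([x,y,z])-p; c,q=np.cos(a),np.sin(a)
    tw=(np.degrees(a)-yawdeg+180)%360-180
    print('dx %.4f dy %.4f dz %.4f twist %.2f | at'%((c*d[0]+q*d[1])/1e3,(q*d[0]-c*d[1])/1e3,-d[2]/1e3,tw),np.round(p,1),np.round(np.degrees(s['tcp_rot']),2),'F',np.round(s['ft_force'],1),'t',round(s['t'],2),'op',round(s['opening'],3))
E
python3 -c "
from h import *
plan(430,-230,300,30)
i=camera_info('wrist'); print(i['mtx'],i['R'],-i['R'].T@i['t'])"
```

```text
dx 0.3035 dy -0.2431 dz -0.0859 twist -6.64 | at [ 247.8 -573.5  214.1] [-1.7994e+02 -1.0000e-02  2.3360e+01] F [-1.   0.4  0.2] t 0.1 op 0.999
[[297.31863964   0.         252.96434069]
 [  0.         297.31863964 192.82071764]
 [  0.           0.           1.        ]] [[ 3.96053078e-01 -9.18227385e-01 -6.55255293e-04]
 [-8.86883908e-01 -3.82718561e-01  2.58772945e-01]
 [-2.37863183e-01 -1.01906686e-01 -9.65937955e-01]] [ 313.27096925 -544.49709974  384.42141274]
```

>>> {"op": "carry_out", "data": {
  "moves": [
    {"dx":0.0,"dy":0.0,"dz":-0.05},
    {"dx":0.03,"dy":-0.024,"dz":-0.086},
    {"dx":0.067,"dy":-0.054,"dz":-0.086,"twist":-6.64},
    {"dx":0.105,"dy":-0.085,"dz":-0.086,"twist":-6.64},
    {"dx":0.143,"dy":-0.116,"dz":-0.086,"twist":-6.64}
  ]
}}

```text
schema error: expected keys dx, dy, dz, twist
```

```bash
python3 -c "
from h import *
plan(430,-230,300,30)"
```

```text
dx 0.3035 dy -0.2431 dz -0.0859 twist -6.64 | at [ 247.8 -573.5  214.1] [-1.7994e+02 -1.0000e-02  2.3360e+01] F [-1.   0.4  0.2] t 0.1 op 0.999
```

>>> {"op": "carry_out", "data": {
  "moves": [
    {"dx":0.0,"dy":0.0,"dz":-0.05,"twist":0},
    {"dx":0.03,"dy":-0.024,"dz":-0.086,"twist":0},
    {"dx":0.067,"dy":-0.054,"dz":-0.086,"twist":-6.64},
    {"dx":0.105,"dy":-0.085,"dz":-0.086,"twist":-6.64},
    {"dx":0.143,"dy":-0.116,"dz":-0.086,"twist":-6.64}
  ]
}}

```text
t: 0.6
eef_pos: [333.5, -408.8, 300.6]
tcp_rot: [3.142, -0.0, 0.523]
ft_force: [0.5, -0.5, 0.5]
opening: 1.001
```

```bash
python3 -c "
from h import *
plan(430,-230,300,30)"
```

```text
dx 0.1729 dy -0.1066 dz 0.0006 twist -0.02 | at [ 333.5 -408.8  300.6] [180.    -0.    29.98] F [ 0.5 -0.5  0.5] t 0.6 op 1.001
```

>>> {"op": "carry_out", "data": {
  "moves": [
    {"dx":0.042,"dy":-0.026,"dz":0,"twist":0},
    {"dx":0.084,"dy":-0.052,"dz":0,"twist":0},
    {"dx":0.126,"dy":-0.078,"dz":0,"twist":0},
    {"dx":0.168,"dy":-0.104,"dz":0,"twist":0},
    {"dx":0.168,"dy":-0.104,"dz":0,"twist":0}
  ]
}}

```text
t: 1.1
eef_pos: [428.3, -232.1, 300.7]
tcp_rot: [-3.141, -0.001, 0.529]
ft_force: [0.0, -0.8, -0.0]
opening: 1.001
```

```bash
cat >> h.py <<'E'
def fcloud(f):
    z=np.load('pics/'+f+'.npz'); d=z['d']; K=z['mtx']; v,u=np.indices(d.shape)
    x=u-K[0,2]; y=v-K[1,2]; r=np.hypot(x,y)+1e-9; th=r/K[0,0]; k=np.tan(th)/r*d
    W=(np.stack([x*k,y*k,d],-1)-z['t'])@z['R']; W[(d==0)|(th>1.4)]=np.nan
    return z['p'],W
def yellow(f,fn):
    p,W=fn(f); hsv=cv2.cvtColor(p,cv2.COLOR_RGB2HSV); H,S,V=[hsv[...,i].astype(int) for i in range(3)]
    return p,W,(H>22)&(H<33)&(S>130)&(V>100)
E
python3 - <<'E'
from h import *
plan(430,-230,300,30)
p,d=snap('wrist','w1'); p,W,m=yellow('w1',fcloud)
m&=(W[...,2]>40)&(W[...,2]<58)&(abs(W[...,1]+237)<80)&(abs(W[...,0]-444)<80)
T=W[m]; print(len(T),np.median(T[:,2]),rect(T[:,:2]))
# bore: deep/darker pixels inside
cv2.imwrite('pics/w1b.png',cv2.resize(p[:,:,::-1],(800,600)))
E
```

```text
dx 0.0026 dy -0.0009 dz 0.0007 twist 0.30 | at [ 428.3 -232.1  300.7] [-1.7997e+02 -4.0000e-02  3.0300e+01] F [ 0.  -0.8 -0. ] t 1.1 op 1.001
2239 48.14165800733174 (array([ 441.5, -241.6]), array([98.6, 51.7]), 30.0)
```

View pics/w1b.png

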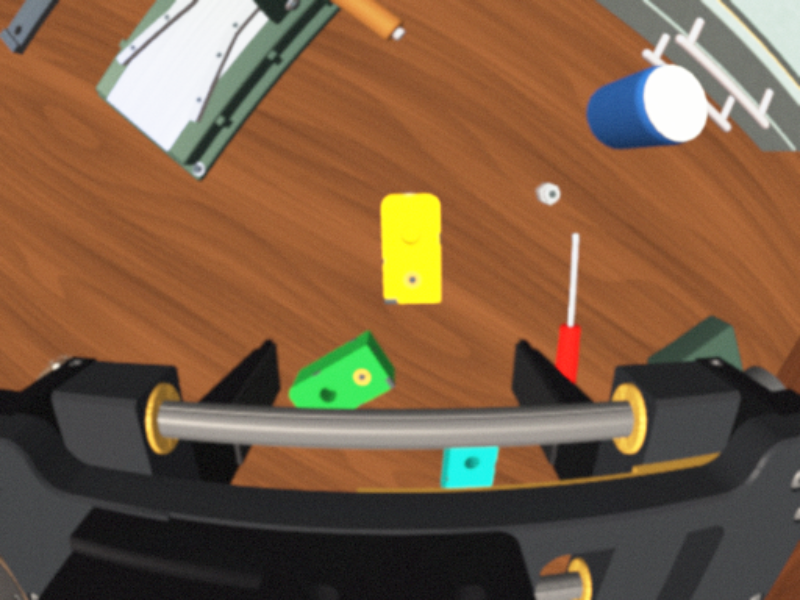

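The block is at (411,248) with its rounded nose pointing up the image; the bore is at (411,235). The green look-alike at (340,375) is clear of the fingers.

```bash
python3 -c "
from h import *
plan(423,-251,20,30)"
```

```text
dx -0.0124 dy 0.0122 dz 0.2806 twist 0.26 | at [ 427.5 -234.2  300.6] [-179.99    0.     30.26] F [-1.1  0.6 -0.2] t 1.15 op 0.999
```

>>> {"op": "carry_out", "data": {
  "moves": [
    {"dx":-0.0124,"dy":0.0122,"dz":0.045,"twist":0},
    {"dx":-0.0124,"dy":0.0122,"dz":0.092,"twist":0},
    {"dx":-0.0124,"dy":0.0122,"dz":0.14,"twist":0},
    {"dx":-0.0124,"dy":0.0122,"dz":0.185,"twist":0},
    {"dx":-0.0124,"dy":0.0122,"dz":0.22,"twist":0}
  ]
}}

```text
t: 1.65
eef_pos: [420.8, -254.0, 78.2]
tcp_rot: [-3.14, 0.001, 0.522]
ft_force: [0.2, -0.0, -0.3]
opening: 1.0
```

>>> {"op": "carry_out", "data": {
  "moves": [
    {"dx":0,"dy":0,"dz":0.03,"twist":0},
    {"dx":0,"dy":0,"dz":0.05,"twist":0},
    {"dx":0,"dy":0,"dz":0.06,"twist":0},
    {"dx":0,"dy":0,"dz":0.06,"twist":0},
    {"dx":0,"dy":0,"dz":0.06,"twist":0}
  ]
}}

```text
t: 2.15
eef_pos: [422.1, -253.9, 21.2]
tcp_rot: [3.141, -0.0, 0.523]
ft_force: [0.1, 0.6, 0.4]
opening: 0.999
```

>>> {"op": "carry_out", "data": {
  "moves": [
    {"dx":0,"dy":0,"dz":0,"twist":0},
    {"dx":0,"dy":0,"dz":0,"twist":0},
    {"dx":0,"dy":0,"dz":0,"twist":0},
    {"dx":0,"dy":0,"dz":0,"twist":0},
    {"dx":0,"dy":0,"dz":0,"twist":0}
  ],
  "grip": 0.046
}}

```text
t: 2.65
eef_pos: [422.1, -253.3, 20.8]
tcp_rot: [3.141, -0.0, 0.524]
ft_force: [0.1, 0.2, 0.7]
opening: 0.635
```

>>> {"op": "carry_out", "data": {
  "moves": [
    {"dx":0,"dy":0,"dz":0,"twist":0},
    {"dx":0,"dy":0,"dz":-0.01,"twist":0},
    {"dx":0,"dy":0,"dz":-0.04,"twist":0},
    {"dx":0,"dy":0,"dz":-0.09,"twist":0},
    {"dx":0,"dy":0,"dz":-0.13,"twist":0}
  ]
}}

```text
t: 3.15
eef_pos: [421.5, -252.9, 152.7]
tcp_rot: [-3.141, 0.0, 0.524]
ft_force: [0.4, 0.0, -7.3]
opening: 0.544
```

```bash
python3 -c "
from h import *
plan(425,60,230,-9)"
```

```text
dx 0.1595 dy -0.2692 dz -0.0773 twist 39.01 | at [ 421.5 -252.9  152.7] [-1.7996e+02  3.0000e-02  3.0010e+01] F [ 0.4  0.  -7.3] t 3.15 op 0.544
```

>>> {"op": "carry_out", "data": {
  "moves": [
    {"dx":0.01,"dy":-0.017,"dz":-0.04,"twist":7},
    {"dx":0.03,"dy":-0.05,"dz":-0.0773,"twist":14},
    {"dx":0.054,"dy":-0.091,"dz":-0.0773,"twist":21},
    {"dx":0.079,"dy":-0.133,"dz":-0.0773,"twist":28},
    {"dx":0.103,"dy":-0.175,"dz":-0.0773,"twist":35}
  ]
}}

```text
t: 3.65
eef_pos: [422.8, -51.3, 228.4]
tcp_rot: [-3.141, 0.0, -0.085]
ft_force: [1.5, 0.4, -7.4]
opening: 0.545
```

```bash
python3 -c "
from h import *
plan(425,60,230,-9)"
```

```text
dx -0.0072 dy -0.1111 dz -0.0016 twist 4.15 | at [422.8 -51.3 228.4] [-1.7999e+02  2.0000e-02 -4.8500e+00] F [ 1.5  0.4 -7.4] t 3.65 op 0.545
```

>>> {"op": "carry_out", "data": {
  "moves": [
    {"dx":-0.003,"dy":-0.04,"dz":0,"twist":4},
    {"dx":-0.006,"dy":-0.08,"dz":0,"twist":4},
    {"dx":-0.007,"dy":-0.11,"dz":0,"twist":4},
    {"dx":-0.007,"dy":-0.11,"dz":0,"twist":4},
    {"dx":-0.007,"dy":-0.11,"dz":0,"twist":4}
  ]
}}

```text
t: 4.15
eef_pos: [424.9, 57.4, 227.9]
tcp_rot: [3.141, 0.001, -0.147]
ft_force: [0.5, -0.6, -6.3]
opening: 0.546
```

```bash
python3 - <<'E'
from h import *
plan(425,60,230,-9)
p,d=snap('wrist','w2'); p,W=fcloud('w2')
print(camera_info('wrist')['R'].round(3).tolist())
cv2.imwrite('pics/w2b.png',cv2.resize(p[:,:,::-1],(800,600)))
E
```

```text
dx -0.0003 dy -0.0026 dz -0.0021 twist 0.56 | at [424.9  57.4 227.9] [ 1.7998e+02  6.0000e-02 -8.4400e+00] F [ 0.5 -0.6 -6.3] t 4.15 op 0.546
[[-0.149, -0.989, 0.0], [-0.955, 0.144, 0.26], [-0.257, 0.038, -0.966]]
```

View pics/w2b.png

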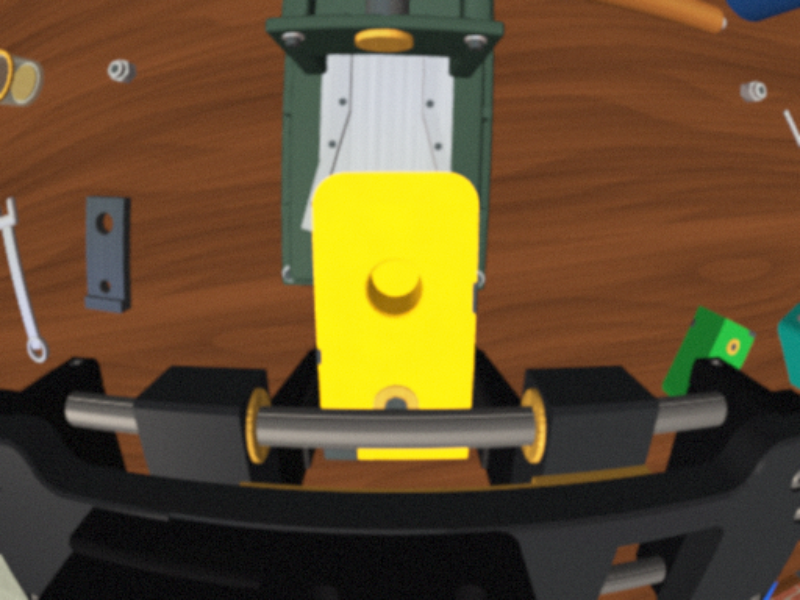

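The mouth is open below the plate, with the gap in view. The brass knob is at (385,40), the strips' throat ends are at (340,60) and (438,60), and the block is square in the jaws with its bore at (394,285).

```bash
cat > fit.py <<'E'
from h import *
def lines(W,sel,yaw,xr,zr):
    a=np.radians(yaw); R=np.array([[np.cos(a),np.sin(a)],[-np.sin(a),np.cos(a)]])
    Q=W[sel&(W[...,2]>zr[0])&(W[...,2]<zr[1])]; q=Q[:,:2]@R.T
    L=[];Rr=[]
    for x in np.arange(*xr,6):
        t=q[(q[:,0]>=x)&(q[:,0]<x+6)]
        if len(t)>5: L.append((x+3,t[:,1].max()));Rr.append((x+3,t[:,1].min()))
    return q,np.array(L),np.array(Rr)
E
python3 - <<'E'
from fit import *
for f,fn in(('w2',fcloud),('top0',cloud)):
    p,W=fn(f); hsv=cv2.cvtColor(p,cv2.COLOR_RGB2HSV); H,S,V=[hsv[...,i].astype(int) for i in range(3)]
    g=(H>50)&(H<95)&(S>40)&(V<130)&(abs(W[...,1]-40)<120)&(W[...,0]>440)&(W[...,0]<760)
    yaw=-9
    q,L,R=lines(W,g,yaw,(450,640),(34,46))
    print(f,'front xmin',np.percentile(q[:,0],1).round(1),q[:,0].min().round(1))
    for n,A in(('L',L),('R',R)):
        A=A[np.abs(A[:,1]-np.median(A[:,1]))<4]; k=np.polyfit(A[:,0],A[:,1],1); print(n,'slope deg',np.degrees(k[0]).round(2),'y at 550',np.polyval(k,550).round(1),len(A))
    q,L,R=lines(W,g,yaw,(450,760),(100,150)); 
    if len(q): print('plate x pct',np.percentile(q[:,0],[1,5,20,50]).round(1))
    yy=(H>22)&(H<33)&(S>130)&(V>100)
    T=W[yy&(W[...,2]>150)&(abs(W[...,1]-50)<60)] 
    if len(T): print('block', np.median(T[:,2]),rect(T[np.abs(T[:,2]-np.median(T[:,2]))<6][:,:2]))
    w=(p.min(-1)>140)&(abs(W[...,1]-40)<60)&(W[...,2]>35)&(W[...,2]<60)&(W[...,0]>500)
    T=W[w]; print('white z',np.percentile(T[:,2],[5,50,95]).round(1))
    b=(H>12)&(H<28)&(S>120)&(W[...,2]>90)&(W[...,2]<180)&(W[...,1]>-60)&(W[...,1]<120)&(W[...,0]>560)
    if b.any(): print('brass',np.median(W[b],0).round(1),b.sum())
E
```

```text
w2 front xmin 417.4 413.6
L slope deg -0.74 y at 550 205.6 20
R slope deg -0.91 y at 550 56.4 16
plate x pct [563.  563.4 564.1 584.1]
block 254.11490187227594 (array([448.7,  53.9]), array([ 53.6, 100.3]), 81.7)
white z [39.5 41.  52.8]
brass [575.   40.9 144.7] 531
top0 front xmin 420.9 414.0
L slope deg -1.1 y at 550 206.3 9
R slope deg -1.87 y at 550 60.8 8
plate x pct [566.2 583.  591.1 601.4]
white z [36.8 41.7 53.5]
brass [577.4  37.6 151.5] 22
```

```bash
python3 - <<'E'
from fit import *
p,W=fcloud('w2'); hsv=cv2.cvtColor(p,cv2.COLOR_RGB2HSV); H,S,V=[hsv[...,i].astype(int) for i in range(3)]
box=(abs(W[...,1]-40)<120)&(W[...,0]>440)&(W[...,0]<760)
g=(H>50)&(H<95)&(S>40)&(V<130)&box
yaw=-9.8
for nm,sel,zr,xr in(('bed',g,(34,46),(425,560)),('flange',g,(7,16),(425,560)),('strips',(p.min(-1)>120)&box,(47,58),(425,600))):
    q,L,R=lines(W,sel,yaw,xr,zr)
    print(nm,'x min pct',np.percentile(q[:,0],[.2,1,3]).round(1))
    if nm=='strips':
        for a,b in zip(L,R): print(a.round(1),b[1].round(1),'mid',((a[1]+b[1])/2).round(1))
        np.set_printoptions(suppress=True)
        continue
    for n,A in(('L',L),('R',R)):
        A=A[np.abs(A[:,1]-np.median(A[:,1]))<4]
        if len(A)<3: continue
        k=np.polyfit(A[:,0],A[:,1],1); print(n,'slope',np.degrees(k[0]).round(2),'y@500',np.polyval(k,500).round(1),len(A))
# front edge near mid y, bed level
a=np.radians(yaw); Rm=np.array([[np.cos(a),np.sin(a)],[-np.sin(a),np.cos(a)]])
Q=W[g&(W[...,2]>34)&(W[...,2]<46)]; q=Q[:,:2]@Rm.T
for y in range(60,220,10):
    t=q[(q[:,1]>=y)&(q[:,1]<y+10)]
    if len(t)>3: print('front',y,t[:,0].min().round(1),end='; ')
Q=W[g&(W[...,2]>105)&(W[...,2]<150)]; q=Q[:,:2]@Rm.T
print('\nplate')
for y in range(70,220,15):
    t=q[(q[:,1]>=y)&(q[:,1]<y+15)]
    if len(t)>3: print(y,np.percentile(t[:,0],[1,10,30]).round(1),end='; ')
E
```

```text
bed x min pct [411.9 414.6 420.7]
L slope -0.5 y@500 213.0 20
R slope -0.13 y@500 64.1 13
flange x min pct [409.5 412.2 419.1]
L slope -0.33 y@500 224.2 22
R slope -0.76 y@500 53.1 21
strips x min pct [443.5 445.8 451.7]
[446.  200.1] 192.5 mid 196.3
[452.  198.8] 192.4 mid 195.6
[458.  197.5] 192.5 mid 195.0
[464.  195.2] 192.4 mid 193.8
[470.  193.8] 190.4 mid 192.1
[476.  191.6] 185.9 mid 188.8
[482.  190.5] 178.6 mid 184.5
[488.  189.1] 90.7 mid 139.9
[494.  187.1] 90.7 mid 138.9
[500.  184.7] 92.2 mid 138.5
[506.  182.5] 93.5 mid 138.0
[512.  181.3] 95.9 mid 138.6
[518.  180.2] 97.3 mid 138.8
[524.  178.1] 98.7 mid 138.4
[530. 176.] 100.0 mid 138.0
[536.  174.9] 101.2 mid 138.1
[542.  175.1] 101.2 mid 138.2
[548.  175.1] 101.5 mid 138.3
[554.  174.2] 101.6 mid 137.9
[560.  174.4] 101.6 mid 138.0
[566.  174.5] 92.1 mid 133.3
[572.  174.8] 92.1 mid 133.4
[578.  173.6] 100.8 mid 137.2
front 60 452.3; front 70 482.5; front 80 488.2; front 180 513.9; front 190 413.4; front 200 410.8; front 210 410.7; 
plate
70 [561.7 562.1 562.5]; 85 [561.7 562.1 562.4]; 100 [561.8 562.1 562.3]; 115 [562.  562.1 562.3]; 145 [562.1 562.4 562.6]; 160 [562.  562.4 562.6]; 175 [562.3 562.6 563. ]; 190 [562.4 562.7 563.3];
```

```bash
cat >> h.py <<'E'
A0=np.radians(-10.1); O=np.array([536.,48.])
def st2w(x,y): return O+[x*np.cos(A0)-y*np.sin(A0), x*np.sin(A0)+y*np.cos(A0)]
def w2st(X,Y): d=np.array([X,Y])-O; return np.array([d[0]*np.cos(A0)+d[1]*np.sin(A0),-d[0]*np.sin(A0)+d[1]*np.cos(A0)])
E
python3 - <<'E'
from fit import *
p,W=fcloud('w2'); hsv=cv2.cvtColor(p,cv2.COLOR_RGB2HSV); H,S,V=[hsv[...,i].astype(int) for i in range(3)]
g=(H>50)&(H<95)&(S>40)&(V<130)&(abs(W[...,1]-40)<120)&(W[...,0]>380)
Q=W[g&(W[...,2]>36)&(W[...,2]<46)]; s=np.array([w2st(*q[:2]) for q in Q])
for y in(-70,-60,50,55,60,65,70):
    t=s[abs(s[:,1]-y)<3]; 
    if len(t): print(y,np.sort(t[:,0])[:3].round(1))
for x0 in range(-60,40,20):
    t=s[(s[:,0]>=x0)&(s[:,0]<x0+20)]; print(x0,np.percentile(t[:,1],[.5,99.5]).round(1),t[:,1].max()+t[:,1].min())
plan(*st2w(-70,0),85,-10.1)
E
```

```text
-70 [-43.  -42.9 -41.8]
-60 [-33.7 -32.6 -32.5]
50 [-28.2 -26.9 -25.7]
55 [-118.1 -117.  -116.8]
60 [-119.8 -119.7 -119.7]
65 [-119.9 -119.8 -119.8]
70 [-120.  -119.9 -119.8]
-60 [-78.5  77.4] -1.2225647200839802
-40 [-74.1  74.4] 0.2534170034196279
-20 [-74.7  73.9] -0.12100724302182186
0 [-79.6  78.5] -1.0896261450427431
20 [-76.1  75.1] -0.4243444266593457
dx 0.0410 dy -0.0097 dz 0.1429 twist 1.59 | at [425.1  56.8 227.9] [ 1.7998e+02  5.0000e-02 -8.5100e+00] F [-1.   0.2 -6.4] t 4.2 op 0.544
```

>>> {"op": "carry_out", "data": {
  "moves": [
    {"dx":0.03,"dy":-0.0095,"dz":0.015,"twist":1.6},
    {"dx":0.041,"dy":-0.0095,"dz":0.05,"twist":1.6},
    {"dx":0.041,"dy":-0.0095,"dz":0.095,"twist":1.6},
    {"dx":0.041,"dy":-0.0095,"dz":0.135,"twist":1.6},
    {"dx":0.041,"dy":-0.0095,"dz":0.143,"twist":1.6}
  ]
}}

```text
t: 4.7
eef_pos: [465.6, 59.1, 81.7]
tcp_rot: [3.14, 0.007, -0.179]
ft_force: [-0.4, -0.3, -5.6]
opening: 0.546
```

```bash
python3 -c "
from h import *
plan(*st2w(-70,0),61,-10.1)
snap('scene','s3');snap('wrist','w3')
p,W,m=yellow('w3',fcloud); T=W[m&(W[...,2]>90)&(W[...,2]<130)&(abs(W[...,1]-50)<80)&(W[...,0]>420)&(W[...,0]<600)]; c=rect(T[:,:2]);print(np.median(T[:,2]),c,w2st(*c[0]))
"
```

```text
dx 0.0012 dy -0.0014 dz 0.0207 twist -0.15 | at [465.6  59.1  81.7] [179.92   0.4  -10.25] F [-0.4 -0.3 -5.6] t 4.7 op 0.546
109.61652533786466 (array([490.4,  54.2]), array([56.8, 99.9]), 79.7) [-45.98061871  -1.89280299]
```

>>> {"op": "carry_out", "data": {
  "moves": [
    {"dx":0.0005,"dy":-0.0012,"dz":0.007,"twist":0},
    {"dx":0.0005,"dy":-0.0012,"dz":0.013,"twist":0},
    {"dx":0.0005,"dy":-0.0012,"dz":0.017,"twist":0},
    {"dx":0.0005,"dy":-0.0012,"dz":0.02,"twist":0},
    {"dx":0.0005,"dy":-0.0012,"dz":0.02,"twist":0}
  ]
}}

```text
t: 5.3
eef_pos: [468.4, 61.3, 65.0]
tcp_rot: [3.142, -0.0, -0.177]
ft_force: [0.7, 0.4, -6.0]
opening: 0.545
```

```bash
python3 -c "
from h import *
plan(*st2w(-70,0),61,-10.1)"
```

```text
dx -0.0011 dy 0.0013 dz 0.0040 twist -0.04 | at [468.4  61.3  65. ] [ 1.800e+02 -2.000e-02 -1.014e+01] F [ 0.7  0.4 -6. ] t 5.3 op 0.545
```

>>> {"op": "carry_out", "data": {
  "moves": [
    {"dx":0,"dy":0.0013,"dz":0.002,"twist":0},
    {"dx":0,"dy":0.0013,"dz":0.003,"twist":0},
    {"dx":0,"dy":0.0013,"dz":0.0037,"twist":0},
    {"dx":0,"dy":0.0013,"dz":0.0037,"twist":0}
  ]
}}

```text
t: 5.7
eef_pos: [468.1, 60.1, 61.4]
tcp_rot: [3.142, -0.0, -0.177]
ft_force: [-3.6, 1.2, 3.0]
opening: 0.547
```

```bash
python3 -c "
from h import *
plan(*st2w(-70,0),61,-10.1)"
```

```text
dx -0.0010 dy -0.0000 dz 0.0004 twist -0.04 | at [468.1  60.1  61.4] [ 1.800e+02 -2.000e-02 -1.014e+01] F [-3.6  1.2  3. ] t 5.7 op 0.547
```

>>> {"op": "carry_out", "data": {
  "moves": [
    {"dx":0,"dy":0,"dz":0,"twist":0},
    {"dx":0,"dy":0,"dz":0,"twist":0},
    {"dx":0,"dy":0,"dz":0,"twist":0},
    {"dx":0,"dy":0,"dz":-0.02,"twist":0},
    {"dx":0,"dy":0,"dz":-0.055,"twist":0}
  ],
  "grip": 0.085
}}

```text
t: 6.2
eef_pos: [467.2, 60.0, 115.4]
tcp_rot: [3.141, 0.004, -0.177]
ft_force: [-0.8, -1.0, 0.1]
opening: 0.88
```

>>> {"op": "carry_out", "data": {
  "moves": [
    {"dx":-0.03,"dy":0,"dz":0,"twist":0},
    {"dx":-0.054,"dy":0,"dz":0,"twist":0},
    {"dx":-0.054,"dy":0,"dz":0.0,"twist":0},
    {"dx":-0.054,"dy":0,"dz":0.0,"twist":0},
    {"dx":-0.054,"dy":0,"dz":0.0,"twist":0}
  ],
  "grip": 0.0
}}

```text
t: 6.7
eef_pos: [415.9, 69.4, 116.2]
tcp_rot: [-3.142, -0.001, -0.177]
ft_force: [-0.1, -0.1, 0.0]
opening: 0.534
```

```bash
python3 -c "
from h import *
plan(*st2w(-118,0),60,-10.1)
snap('wrist','w4')
p,W,m=yellow('w4',fcloud); T=W[m&(W[...,2]>78)&(W[...,2]<98)&(abs(W[...,1]-50)<80)&(W[...,0]>380)&(W[...,0]<600)]; c=rect(T[:,:2]);print(np.median(T[:,2]),c,w2st(*c[0]))
cv2.imwrite('pics/w4b.png',cv2.resize(p[:,:,::-1],(800,600)))
"
```

```text
dx 0.0040 dy 0.0000 dz 0.0562 twist -0.05 | at [415.9  69.4 116.2] [-1.800e+02 -5.000e-02 -1.015e+01] F [-0.1 -0.1  0. ] t 6.7 op 0.534
88.10498086558712 (array([490.8,  56. ]), array([ 51.9, 100.1]), 79.9) [-45.90247754  -0.05055058]
```

View pics/w4b.png

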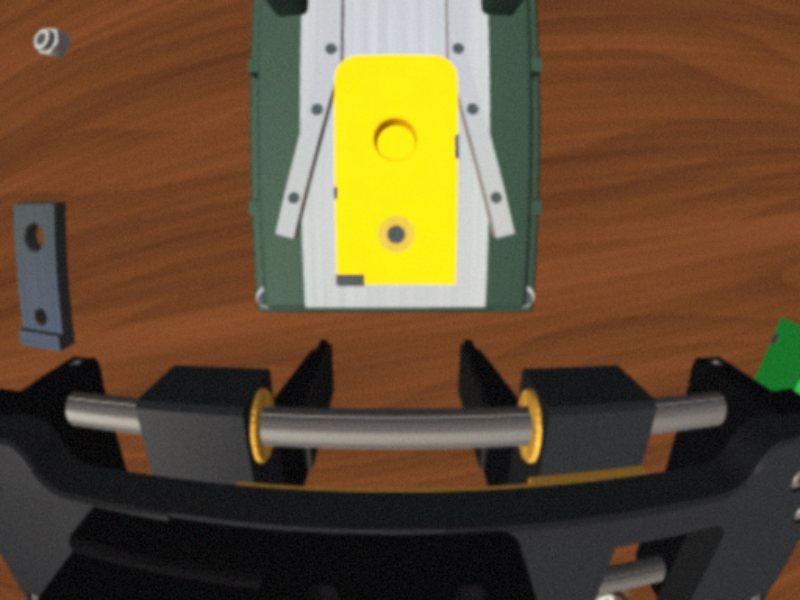

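The block sits square between the strips (centre at (396,170)). Its measured stand pose is x −45.9, y 0.0, and its top is at z 88. Next I lower the closed fingers behind it.

>>> {"op": "carry_out", "data": {
  "moves": [
    {"dx":0.002,"dy":0,"dz":0,"twist":0},
    {"dx":0.002,"dy":0,"dz":0.0,"twist":0},
    {"dx":0.002,"dy":0,"dz":0.02,"twist":0},
    {"dx":0.002,"dy":0,"dz":0.045,"twist":0},
    {"dx":0.002,"dy":0,"dz":0.055,"twist":0}
  ]
}}

```text
t: 7.25
eef_pos: [416.4, 69.1, 59.7]
tcp_rot: [3.141, 0.002, -0.177]
ft_force: [0.7, 0.6, -0.8]
opening: 0.068
```

>>> {"op": "carry_out", "data": {
  "moves": [
    {"dx":0.003,"dy":0,"dz":0,"twist":0},
    {"dx":0.007,"dy":0,"dz":0.0,"twist":0},
    {"dx":0.011,"dy":0,"dz":0,"twist":0},
    {"dx":0.016,"dy":0,"dz":0,"twist":0},
    {"dx":0.021,"dy":0,"dz":0,"twist":0}
  ]
}}

```text
t: 7.75
eef_pos: [437.7, 65.5, 61.7]
tcp_rot: [3.142, 0.0, -0.177]
ft_force: [-3.6, 0.3, 2.3]
opening: 0.003
```

>>> {"op": "carry_out", "data": {
  "moves": [
    {"dx":0.004,"dy":0,"dz":0,"twist":0},
    {"dx":0.008,"dy":0,"dz":0.0,"twist":0},
    {"dx":0.012,"dy":0,"dz":0,"twist":0},
    {"dx":0.016,"dy":0,"dz":0,"twist":0},
    {"dx":0.02,"dy":0,"dz":0,"twist":0}
  ]
}}

```text
t: 8.25
eef_pos: [457.5, 61.9, 61.2]
tcp_rot: [3.141, 0.0, -0.177]
ft_force: [-2.6, 0.8, 2.1]
opening: 0.006
```

>>> {"op": "carry_out", "data": {
  "moves": [
    {"dx":0.004,"dy":0,"dz":0,"twist":0},
    {"dx":0.008,"dy":0,"dz":0.0,"twist":0},
    {"dx":0.012,"dy":0,"dz":0,"twist":0},
    {"dx":0.016,"dy":0,"dz":0,"twist":0},
    {"dx":0.02,"dy":0,"dz":0,"twist":0}
  ]
}}

```text
t: 8.75
eef_pos: [477.2, 58.4, 61.2]
tcp_rot: [3.142, -0.0, -0.177]
ft_force: [-3.2, 0.5, 2.0]
opening: 0.005
```

```bash
python3 -c "
from h import *
plan(*st2w(-50,0),60,-10.1)
print(w2st(*state()['eef_pos'][:2]))
snap('wrist','w5')
p,W,m=yellow('w5',fcloud); T=W[m&(W[...,2]>78)&(W[...,2]<98)&(abs(W[...,1]-50)<80)&(W[...,0]>380)&(W[...,0]<680)]; c=rect(T[:,:2]);print(np.median(T[:,2]),c,w2st(*c[0]))
q=np.array([w2st(*t[:2]) for t in T]); print('rear',np.percentile(q[:,0],[.5,2]), 'y',np.percentile(q[:,1],[1,99]))
"
```

```text
dx 0.0097 dy -0.0000 dz 0.0012 twist -0.04 | at [477.2  58.4  61.2] [180.    -0.   -10.14] F [-3.2  0.5  2. ] t 8.75 op 0.005
[-5.96856132e+01 -4.21902497e-02]
88.28492686067881 (array([533.8,  48.2]), array([52.3, 96.6]), 80.0) [-2.20098034 -0.18890616]
rear [-48.1290357  -46.08216081] y [-25.48967974  25.13931776]
```

>>> {"op": "carry_out", "data": {
  "moves": [
    {"dx":0.004,"dy":0,"dz":0,"twist":0},
    {"dx":0.008,"dy":0,"dz":0.0,"twist":0},
    {"dx":0.012,"dy":0,"dz":0,"twist":0},
    {"dx":0.015,"dy":0,"dz":0,"twist":0},
    {"dx":0.018,"dy":0,"dz":0,"twist":0}
  ]
}}

```text
t: 9.3
eef_pos: [494.9, 55.2, 61.1]
tcp_rot: [3.141, 0.0, -0.177]
ft_force: [-2.6, 0.4, 0.0]
opening: 0.007
```

>>> {"op": "carry_out", "data": {
  "moves": [
    {"dx":0.002,"dy":0,"dz":0,"twist":0},
    {"dx":0.004,"dy":0,"dz":0.0,"twist":0},
    {"dx":0.006,"dy":0,"dz":0,"twist":0},
    {"dx":0.008,"dy":0,"dz":0,"twist":0},
    {"dx":0.0095,"dy":0,"dz":0,"twist":0}
  ]
}}

```text
t: 9.8
eef_pos: [504.1, 53.6, 61.2]
tcp_rot: [3.142, -0.0, -0.177]
ft_force: [-1.9, 0.1, -1.6]
opening: 0.005
```

>>> {"op": "carry_out", "data": {
  "moves": [
    {"dx":0.001,"dy":0,"dz":0,"twist":0},
    {"dx":0.002,"dy":0,"dz":0.0,"twist":0},
    {"dx":0.003,"dy":0,"dz":0,"twist":0},
    {"dx":0.004,"dy":0,"dz":0,"twist":0},
    {"dx":0.005,"dy":0,"dz":0,"twist":0}
  ]
}}

```text
t: 10.3
eef_pos: [509.0, 52.7, 61.2]
tcp_rot: [3.142, -0.0, -0.177]
ft_force: [-1.2, -0.0, -1.4]
opening: 0.006
```

>>> {"op": "carry_out", "data": {
  "moves": [
    {"dx":0.001,"dy":0,"dz":0,"twist":0},
    {"dx":0.002,"dy":0,"dz":0.0,"twist":0},
    {"dx":0.0028,"dy":0,"dz":0,"twist":0},
    {"dx":0.0034,"dy":0,"dz":0,"twist":0},
    {"dx":0.004,"dy":0,"dz":0,"twist":0}
  ]
}}

```text
t: 10.8
eef_pos: [512.9, 52.0, 61.2]
tcp_rot: [3.142, -0.0, -0.177]
ft_force: [-1.8, 0.8, -1.1]
opening: 0.003
```

>>> {"op": "carry_out", "data": {
  "moves": [
    {"dx":0.0005,"dy":0,"dz":0,"twist":0},
    {"dx":0.001,"dy":0,"dz":0.0,"twist":0},
    {"dx":0.0015,"dy":0,"dz":0,"twist":0},
    {"dx":0.002,"dy":0,"dz":0,"twist":0},
    {"dx":0.0025,"dy":0,"dz":0,"twist":0}
  ]
}}

```text
t: 11.3
eef_pos: [515.3, 51.6, 61.2]
tcp_rot: [3.142, -0.0, -0.177]
ft_force: [-1.9, 0.6, -2.3]
opening: 0.006
```

>>> {"op": "carry_out", "data": {
  "moves": [
    {"dx":0.0005,"dy":0,"dz":0,"twist":0},
    {"dx":0.001,"dy":0,"dz":0.0,"twist":0},
    {"dx":0.0015,"dy":0,"dz":0,"twist":0},
    {"dx":0.002,"dy":0,"dz":0,"twist":0},
    {"dx":0.0025,"dy":0,"dz":0,"twist":0}
  ]
}}

```text
t: 11.8
eef_pos: [517.8, 51.1, 61.2]
tcp_rot: [3.141, -0.0, -0.177]
ft_force: [-2.2, 0.5, -0.4]
opening: 0.002
```

>>> {"op": "carry_out", "data": {
  "moves": [
    {"dx":0.0005,"dy":0,"dz":0,"twist":0},
    {"dx":0.001,"dy":0,"dz":0.0,"twist":0},
    {"dx":0.0015,"dy":0,"dz":0,"twist":0},
    {"dx":0.002,"dy":0,"dz":0,"twist":0},
    {"dx":0.002,"dy":0,"dz":0,"twist":0}
  ]
}}

```text
t: 12.3
eef_pos: [518.6, 51.0, 61.2]
tcp_rot: [3.141, 0.002, -0.177]
ft_force: [-7.9, 1.4, 3.7]
opening: 0.002
```

>>> {"op": "carry_out", "data": {
  "moves": [
    {"dx":0.0004,"dy":0,"dz":0,"twist":0},
    {"dx":0.0008,"dy":0,"dz":0.0,"twist":0},
    {"dx":0.0008,"dy":0,"dz":0,"twist":0},
    {"dx":0.0008,"dy":0,"dz":0,"twist":0}
  ]
}}

```text
t: 12.7
eef_pos: [518.8, 50.9, 61.2]
tcp_rot: [3.141, 0.004, -0.177]
ft_force: [-10.7, 2.1, 6.6]
opening: 0.007
```

```bash
python3 -c "
from h import *
plan(*st2w(-50,0),60,-10.1)
print(w2st(*state()['eef_pos'][:2]))
snap('wrist','w6');snap('top','top6')
p,W=fcloud('w6'); cv2.imwrite('pics/w6b.png',cv2.resize(p[:,:,::-1],(800,600)))
p,W,m=yellow('w6',fcloud); T=W[m&(W[...,2]>78)&(W[...,2]<98)&(abs(W[...,1]-50)<80)&(W[...,0]>380)&(W[...,0]<680)]
q=np.array([w2st(*t[:2]) for t in T]); print('rear',np.percentile(q[:,0],[.5,2,99.5]), 'y',np.percentile(q[:,1],[1,99]))
p,W=cloud('top6'); hsv=cv2.cvtColor(p,cv2.COLOR_RGB2HSV); H,S,V=[hsv[...,i].astype(int) for i in range(3)]
for pp,W,n in((p,W,'top'),(*fcloud('w6'),'w6'),(*fcloud('w2'),'w2'),(*cloud('scene0'),'scene')):
    hsv=cv2.cvtColor(pp,cv2.COLOR_RGB2HSV); H,S=hsv[...,0].astype(int),hsv[...,1]
    w=(H>5)&(H<20)&(S>120)&(W[...,2]>90)&(W[...,2]<230)&(W[...,1]<-40)&(W[...,1]>-200)&(W[...,0]>480)&(W[...,0]<680)
    T=W[w]
    if len(T)>10: c=rect(T[:,:2]);print(n,len(T),'z',np.percentile(T[:,2],[2,50,98]).round(1),c,'stand',w2st(*c[0]).round(1))
"
```

```text
dx -0.0325 dy -0.0001 dz 0.0012 twist -0.04 | at [518.8  50.9  61.2] [179.97   0.2  -10.14] F [-10.7   2.1   6.6] t 12.7 op 0.007
[-17.46088963  -0.15048448]
rear [-7.06897603 -6.30692313 92.114064  ] y [-25.50932476  25.0452037 ]
top 156 z [178.5 186.7 193.1] (array([ 583.5, -101.7]), array([85.5, 19.2]), 81.0) stand [  73.  -139.1]
w6 13 z [137.2 163.  165.7] (array([577.4, -40.7]), array([83.4,  1.8]), 0.3) stand [ 56.3 -80.1]
w2 948 z [177.9 186.  189.7] (array([ 576.4, -104.4]), array([85.1, 17.1]), 85.1) stand [  66.5 -143. ]
scene 139 z [174.5 185.6 191.3] (array([603.5, -79.6]), array([130.8,  53.3]), 49.0) stand [  88.8 -113.8]
```

View pics/w6b.png

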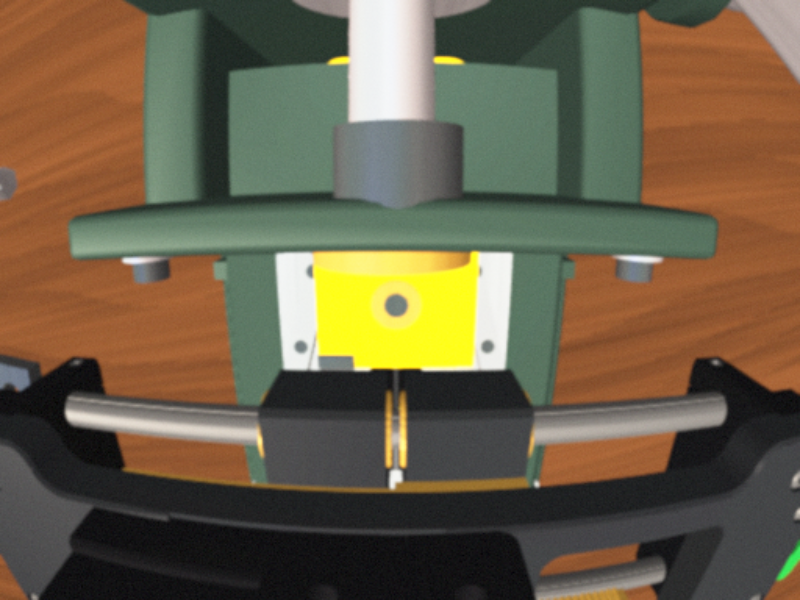

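The block's rear is flush with the throat at (396,365). Measured rear at stand x −7.2 puts the centre at about 42.8, y about −0.2. The seat pushed back at about 11 N, which agrees with the plate position (offset about +4.8). Now I retreat and go to the crank.

>>> {"op": "carry_out", "data": {
  "moves": [
    {"dx":-0.015,"dy":0,"dz":0,"twist":0},
    {"dx":-0.04,"dy":0,"dz":-0.015,"twist":0},
    {"dx":-0.06,"dy":0,"dz":-0.055,"twist":0},
    {"dx":-0.07,"dy":0,"dz":-0.1,"twist":-8},
    {"dx":-0.07,"dy":0,"dz":-0.145,"twist":-16}
  ]
}}

```text
t: 13.3
eef_pos: [450.6, 63.2, 208.1]
tcp_rot: [3.141, -0.0, 0.108]
ft_force: [1.3, -0.1, 0.4]
opening: 0.003
```

```bash
python3 -c "
from h import *
plan(*st2w(-10,-170),270,40)"
```

```text
dx 0.0260 dy 0.1847 dz -0.0619 twist -33.82 | at [450.6  63.2 208.1] [ 1.7999e+02 -2.0000e-02  6.1800e+00] F [ 1.3 -0.1  0.4] t 13.3 op 0.003
```

>>> {"op": "carry_out", "data": {
  "moves": [
    {"dx":0.0,"dy":0.02,"dz":-0.03,"twist":-7},
    {"dx":0.006,"dy":0.055,"dz":-0.06,"twist":-14},
    {"dx":0.012,"dy":0.095,"dz":-0.062,"twist":-22},
    {"dx":0.02,"dy":0.14,"dz":-0.062,"twist":-30},
    {"dx":0.026,"dy":0.184,"dz":-0.062,"twist":-38}
  ]
}}

```text
t: 13.8
eef_pos: [497.0, -119.3, 269.1]
tcp_rot: [3.139, -0.001, 0.771]
ft_force: [1.1, 0.3, -1.1]
opening: -0.0
```

```bash
python3 -c "
from h import *
plan(*st2w(70,-150),230,79.9)"
```

```text
dx 0.0636 dy 0.0516 dz 0.0391 twist -35.70 | at [ 497.  -119.3  269.1] [ 1.7985e+02 -7.0000e-02  4.4200e+01] F [ 1.1  0.3 -1.1] t 13.8 op -0.0
```

>>> {"op": "carry_out", "data": {
  "moves": [
    {"dx":0.0,"dy":0.0,"dz":0.0,"twist":-7},
    {"dx":0.0,"dy":0.0,"dz":0.0,"twist":-15},
    {"dx":0.0,"dy":0.0,"dz":0.0,"twist":-23},
    {"dx":0.0,"dy":0.0,"dz":0.0,"twist":-31},
    {"dx":0.0,"dy":0.0,"dz":0.0,"twist":-35.7}
  ]
}}

```text
t: 14.3
eef_pos: [496.7, -117.7, 268.6]
tcp_rot: [3.14, 0.0, 1.394]
ft_force: [1.0, 0.7, 0.5]
opening: 0.004
```

```bash
python3 -c "
from h import *
plan(*st2w(70,-150),215,79.9)
snap('wrist','w7')
pp,W=fcloud('w7')
hsv=cv2.cvtColor(pp,cv2.COLOR_RGB2HSV); H,S=hsv[...,0].astype(int),hsv[...,1]
w=(H>5)&(H<20)&(S>120)&(W[...,2]>100)&(W[...,2]<230)&(W[...,1]<-40)&(W[...,1]>-200)&(W[...,0]>480)&(W[...,0]<680)
T=W[w];q=np.array([w2st(*t[:2]) for t in T]); c=rect(T[:,:2]);print(len(T),'z',np.percentile(T[:,2],[2,50,98]).round(1),c,'stand',w2st(*c[0]).round(1),np.percentile(q,[1,99],axis=0).round(1).tolist())
cv2.imwrite('pics/w7b.png',cv2.resize(pp[:,:,::-1],(800,600)))
"
```

```text
dx 0.0201 dy 0.0796 dz 0.0536 twist -0.05 | at [ 496.7 -117.7  268.6] [1.7991e+02 3.0000e-02 7.9850e+01] F [1.  0.7 0.5] t 14.3 op 0.004
1840 z [179.5 187.3 189.6] (array([599.3, -78.5]), array([144.5,  56.9]), 49.9) stand [  84.5 -113.4] [[61.3, -182.5], [77.8, -96.2]]
```

View pics/w7b.png

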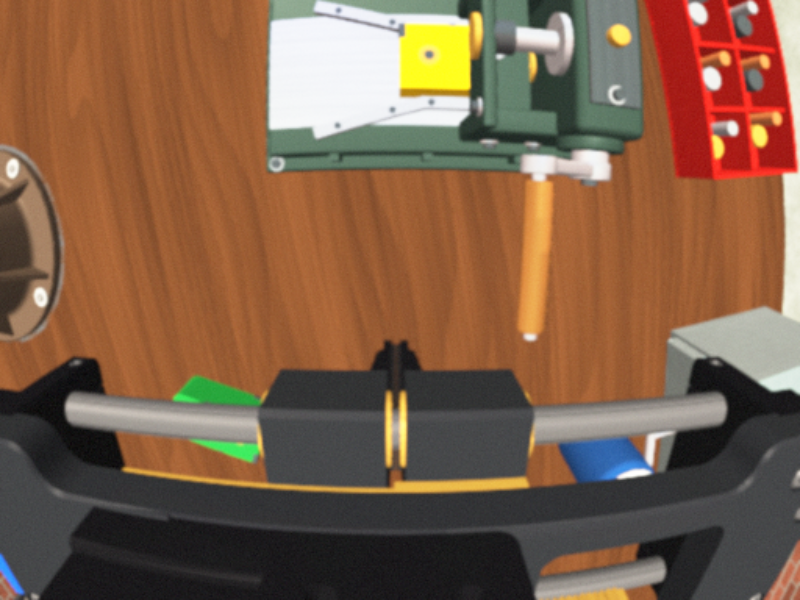

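Sleeve at (535,260) in the picture. Its measured stand x is 61–78 (middle 69.6) and its top is at z 189, which matches the axis at x 120.8 from the felt offset. The crank is at about 0.11 rad.

>>> {"op": "carry_out", "data": {
  "moves": [
    {"dx":0.011,"dy":0.043,"dz":0.0,"twist":0},
    {"dx":0.02,"dy":0.079,"dz":0.01,"twist":0},
    {"dx":0.02,"dy":0.079,"dz":0.04,"twist":0},
    {"dx":0.02,"dy":0.079,"dz":0.067,"twist":0},
    {"dx":0.02,"dy":0.079,"dz":0.073,"twist":0}
  ]
}}

```text
t: 14.85
eef_pos: [576.9, -111.8, 192.6]
tcp_rot: [-3.138, -0.0, 1.387]
ft_force: [-0.9, -1.2, 0.2]
opening: 0.002
```

```bash
python3 -c "
from h import *
plan(*st2w(70,-150),190,79.9)"
```

```text
dx 0.0002 dy 0.0017 dz 0.0026 twist -0.43 | at [ 576.9 -111.8  192.6] [-1.798e+02 -2.000e-02  7.947e+01] F [-0.9 -1.2  0.2] t 14.85 op 0.002
```

>>> {"op": "carry_out", "data": {
  "moves": [
    {"dx":0,"dy":0.0,"dz":0.003,"twist":0},
    {"dx":0.0,"dy":0.0,"dz":0.006,"twist":0},
    {"dx":0,"dy":-0.002,"dz":0.01,"twist":0},
    {"dx":0,"dy":-0.004,"dz":0.014,"twist":0},
    {"dx":0,"dy":-0.006,"dz":0.018,"twist":0}
  ]
}}

```text
t: 15.35
eef_pos: [571.6, -111.1, 177.7]
tcp_rot: [3.14, 0.0, 1.388]
ft_force: [-0.7, -1.0, 1.9]
opening: 0.002
```

```bash
python3 -c "
from h import *
plan(*st2w(58,-150),160,79.9); print(w2st(*state()['eef_pos'][:2]))"
```

```text
dx 0.0004 dy -0.0050 dz 0.0177 twist -0.35 | at [ 571.6 -111.1  177.7] [1.7992e+02 3.0000e-02 7.9550e+01] F [-0.7 -1.   1.9] t 15.35 op 0.002
[  62.97467178 -150.4154385 ]
```

>>> {"op": "carry_out", "data": {
  "moves": [
    {"dx":0,"dy":-0.001,"dz":0.0025,"twist":0},
    {"dx":0.0,"dy":-0.002,"dz":0.005,"twist":0},
    {"dx":0,"dy":-0.003,"dz":0.0075,"twist":0},
    {"dx":0,"dy":-0.004,"dz":0.01,"twist":0},
    {"dx":0,"dy":-0.005,"dz":0.0125,"twist":0}
  ]
}}

```text
t: 15.85
eef_pos: [566.7, -110.0, 164.5]
tcp_rot: [3.142, 0.0, 1.388]
ft_force: [0.1, -2.1, 1.9]
opening: 0.008
```

>>> {"op": "carry_out", "data": {
  "moves": [
    {"dx":0,"dy":0,"dz":0.0025,"twist":0},
    {"dx":0.0,"dy":0,"dz":0.005,"twist":0},
    {"dx":0,"dy":-0.001,"dz":0.0075,"twist":0},
    {"dx":0,"dy":-0.001,"dz":0.0105,"twist":0},
    {"dx":0,"dy":-0.001,"dz":0.014,"twist":0}
  ]
}}

```text
t: 16.35
eef_pos: [565.7, -109.8, 150.5]
tcp_rot: [3.141, 0.0, 1.388]
ft_force: [-1.2, -1.3, 1.1]
opening: 0.006
```

>>> {"op": "carry_out", "data": {
  "moves": [
    {"dx":0,"dy":0,"dz":0.004,"twist":0},
    {"dx":0.0,"dy":0,"dz":0.008,"twist":0},
    {"dx":0,"dy":0,"dz":0.012,"twist":0},
    {"dx":0,"dy":0.001,"dz":0.016,"twist":0},
    {"dx":0,"dy":0.002,"dz":0.02,"twist":0}
  ]
}}

```text
t: 16.85
eef_pos: [567.8, -110.2, 130.4]
tcp_rot: [-3.142, -0.0, 1.388]
ft_force: [-0.2, -1.1, 1.9]
opening: 0.006
```

```bash
python3 -c "
from h import *
plan(*st2w(64,-150),115,79.9); print(w2st(*state()['eef_pos'][:2]))"
```

```text
dx 0.0002 dy 0.0050 dz 0.0154 twist -0.35 | at [ 567.8 -110.2  130.4] [-180.     -0.     79.55] F [-0.2 -1.1  1.9] t 16.85 op 0.006
[  59.03150072 -150.197559  ]
```

>>> {"op": "carry_out", "data": {
  "moves": [
    {"dx":0,"dy":0.001,"dz":0.003,"twist":0},
    {"dx":0.0,"dy":0.002,"dz":0.006,"twist":0},
    {"dx":0,"dy":0.003,"dz":0.009,"twist":0},
    {"dx":0,"dy":0.004,"dz":0.012,"twist":0},
    {"dx":0,"dy":0.005,"dz":0.015,"twist":0}
  ]
}}

```text
t: 17.35
eef_pos: [572.9, -111.1, 115.6]
tcp_rot: [3.141, 0.0, 1.388]
ft_force: [0.2, -1.2, 2.8]
opening: 0.006
```

>>> {"op": "carry_out", "data": {
  "moves": [
    {"dx":0,"dy":0.001,"dz":0.0015,"twist":0},
    {"dx":0.0,"dy":0.002,"dz":0.003,"twist":0},
    {"dx":0,"dy":0.003,"dz":0.005,"twist":0},
    {"dx":0,"dy":0.0045,"dz":0.007,"twist":0},
    {"dx":0,"dy":0.006,"dz":0.009,"twist":0}
  ]
}}

```text
t: 17.85
eef_pos: [578.7, -112.2, 106.6]
tcp_rot: [3.141, 0.0, 1.388]
ft_force: [0.1, 1.3, 2.6]
opening: 0.005
```

```bash
python3 -c "
from h import *
plan(*st2w(75.5,-150),100,79.9); print(w2st(*state()['eef_pos'][:2]))
snap('wrist','w8')
pp,W=fcloud('w8')
hsv=cv2.cvtColor(pp,cv2.COLOR_RGB2HSV); H,S=hsv[...,0].astype(int),hsv[...,1]
w=(H>5)&(H<20)&(S>120)&(W[...,2]>70)&(W[...,2]<230)&(W[...,1]<-40)&(W[...,1]>-200)&(W[...,0]>480)&(W[...,0]<680)
T=W[w];q=np.array([w2st(*t[:2]) for t in T]);print(len(T),'z',np.percentile(T[:,2],[2,50,98]).round(1),np.percentile(q,[1,99],axis=0).round(1).tolist())
"
```

```text
dx 0.0003 dy 0.0054 dz 0.0066 twist -0.35 | at [ 578.7 -112.2  106.6] [179.99   0.    79.55] F [0.1 1.3 2.6] t 17.85 op 0.005
[  70.12328829 -150.23868134]
3803 z [ 99.4 106.3 217.7] [[-11.8, -166.5], [148.1, -95.7]]
```

>>> {"op": "carry_out", "data": {
  "moves": [
    {"dx":0,"dy":0.001,"dz":0.001,"twist":0},
    {"dx":0.0,"dy":0.002,"dz":0.002,"twist":0},
    {"dx":0,"dy":0.003,"dz":0.003,"twist":0},
    {"dx":0,"dy":0.004,"dz":0.004,"twist":0},
    {"dx":0,"dy":0.0045,"dz":0.005,"twist":0}
  ]
}}

```text
t: 18.4
eef_pos: [583.2, -113.1, 101.7]
tcp_rot: [3.141, 0.0, 1.388]
ft_force: [0.1, 2.2, 3.5]
opening: 0.001
```

>>> {"op": "carry_out", "data": {
  "moves": [
    {"dx":0,"dy":0.0005,"dz":0.0006,"twist":0},
    {"dx":0.0,"dy":0.001,"dz":0.0012,"twist":0},
    {"dx":0,"dy":0.001,"dz":0.0018,"twist":0},
    {"dx":0,"dy":0.001,"dz":0.0018,"twist":0}
  ]
}}

```text
t: 18.8
eef_pos: [584.3, -113.2, 100.3]
tcp_rot: [3.141, 0.0, 1.388]
ft_force: [-0.3, 2.5, 6.6]
opening: 0.006
```

>>> {"op": "carry_out", "data": {
  "moves": [
    {"dx":0,"dy":0,"dz":0.0006,"twist":0},
    {"dx":0.0,"dy":0,"dz":0.001,"twist":0},
    {"dx":0,"dy":0,"dz":0.001,"twist":0}
  ]
}}

```text
t: 19.1
eef_pos: [584.7, -113.3, 100.1]
tcp_rot: [3.139, 0.0, 1.388]
ft_force: [0.9, 3.3, 13.0]
opening: 0.002
```

>>> {"op": "carry_out", "data": {
  "moves": [
    {"dx":0,"dy":0,"dz":-0.01,"twist":0},
    {"dx":0.0,"dy":0,"dz":-0.05,"twist":0},
    {"dx":0,"dy":-0.02,"dz":-0.1,"twist":0},
    {"dx":-0.03,"dy":-0.06,"dz":-0.12,"twist":0},
    {"dx":-0.05,"dy":-0.09,"dz":-0.12,"twist":0}
  ]
}}

```text
t: 19.6
eef_pos: [485.8, -146.6, 221.6]
tcp_rot: [3.138, 0.001, 1.39]
ft_force: [0.6, -1.9, -1.0]
opening: 0.007
```

>>> {"op": "carry_out", "data": {
  "moves": [
    {"dx":0,"dy":0,"dz":0,"twist":0},
    {"dx":0.0,"dy":0,"dz":0,"twist":0}
  ]
}}

```text
t: 19.8
eef_pos: [486.0, -146.6, 219.5]
tcp_rot: [3.141, 0.0, 1.387]
ft_force: [1.2, 1.0, 0.9]
opening: 0.004
```

```bash
python3 -c "
from h import *
plan(*st2w(0,-150),215,79.9)
snap('wrist','w9')
pp,W=fcloud('w9')
hsv=cv2.cvtColor(pp,cv2.COLOR_RGB2HSV); H,S=hsv[...,0].astype(int),hsv[...,1]
s=np.stack(np.vectorize(lambda a,b:tuple(w2st(a,b)))(W[...,0],W[...,1]),-1)
w=(H>5)&(H<20)&(S>120)&(W[...,2]>75)&(W[...,2]<230)&(abs(s[...,1]+141)<50)&(s[...,0]>40)&(s[...,0]<130)
print(w.sum(),'handle z',np.percentile(W[w][:,2],[2,50,98]).round(1),np.percentile(s[w],[2,98],axis=0).round(1).tolist())
p,W,m=yellow('w9',fcloud); m&=(W[...,2]>80)&(W[...,2]<96)&(abs(s[...,1])<40)&(abs(s[...,0])<80)
print('block top',np.median(W[m][:,2]),np.percentile(s[m],[1,99],axis=0).round(1).tolist())
cv2.imwrite('pics/w9b.png',cv2.resize(pp[:,:,::-1],(800,600)))
"
```

```text
dx 0.0504 dy 0.0147 dz 0.0045 twist -0.43 | at [ 486.  -146.6  219.5] [1.7996e+02 2.0000e-02 7.9470e+01] F [1.2 1.  0.9] t 19.8 op 0.004
1423 handle z [ 90.   98.4 101. ] [[66.6, -181.8], [83.3, -97.4]]
block top 87.83677879085887 [[-7.3, -26.1], [44.6, -3.1]]
```

View pics/w9b.png

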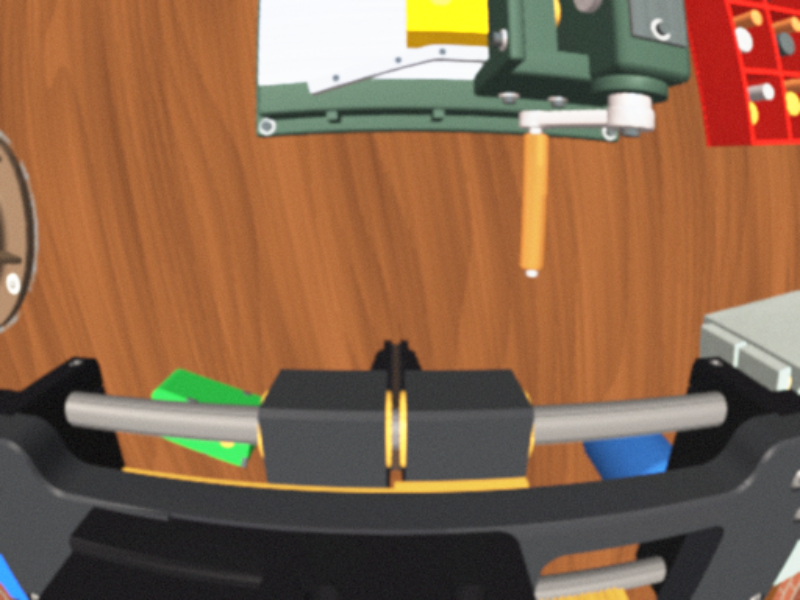

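The crank is down: the sleeve at (535,200) has its top at z 100–101, where the stop should put it, and it stayed there. The block's rear is still at stand x −7.3 and its top at z 87.8. The robot is clear of everything, so I'm handing in.

```bash
python3 -c "
from cell import *
print(job_done())"
```

```text
the job is handed in; nothing more can be done
None
```

The yellow block is home against the seat nipple and the crank is wound to its stop. I handed the job in at about 20 s of the 67 s; `job_done` gives no verdict.

- **Block:** I set it nose first between the strips (measured stand x −45.9 mm, y 0) and released it. I then pushed it in with the closed fingers at about 2–4 N until the nipple stopped it, pressing to about 11 N. That put the head offset at about +4.8 mm, in line with the front plate seen by camera.
- **Crank:** I pressed the sleeve down along its arc at about 1–3.5 N. There was no extra resistance at 0.47 rad, where the pin would have hit a block that wasn't home. At the stop the force rose to 13 N.
- **Last checks:** After letting go, the sleeve top was at z 100–101 mm, where the 1.6 rad stop should put it. The block's rear was still at x −7.3 mm and its top at z 87.8 mm.
- **Disagreements:** My stand x from the bed's front edge was about 2 mm off my fit, and the first top-view handle position was 3–6 mm off the wrist view. The crank force read somewhat below the stated 3–5 N.
- **Not checked:** The block's far side was hidden in the last picture, so its centring rests on the earlier view (y about −0.2 mm). I didn't re-measure the loose items, but the robot never came near them.

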